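Pour sampling tubes from a scoop into the grooves of a drying rack

TASK

Load the three steel sampling tubes into the drying rack: carry the blue scoop level by its top handle to the rack's raised rest, set it down there with its open lip over the grooves, and let go. Then take it by the low bar at its rear and tip it forward on the rest, slowly enough that the tubes roll out down the white deck and every one lies fully down in a groove of its own; finally lower the empty scoop level onto the rest again and let go. Do not let a tube fall on the worktop, and leave the bottle, the vial and the small carton where they stand.

Things in the scene. Friction and masses are not known exactly. Their poses are not given: they have to be found in the camera images.
- scoop: Blue open scoop holding the tubes, 140 x 126 mm, walls 45 mm high, 0.55 kg full. Origin: centre of its underside; x points to the open lip, z up. Underside from x = -64 to +60 mm; the lip overhangs to +73. The floor rises to the lip, 5 degrees at the front, 13 at the rear: level, the tubes stay put; tipped slowly (10 degrees a second) to 30 degrees they leave singly; a quick tip flings them.
- scoop_bail (a point): Centre of the scoop's black top handle, a flat bar 14 mm thick along the scoop's x, 16 mm high, free over 120 mm along its y, at (-10, 0, 110) mm in the scoop's frame, nearly above the loaded scoop's centre of mass. To be pinched from above across the 14 mm; 50 mm of air below it.
- scoop_rear (a point): Centre of the scoop's black rear bar, round, 14 mm diameter, free over 80 mm along the scoop's y, at (-106, 0, 36) mm in the scoop's frame; 35 mm of free space between it and the rear wall. Pinched from above across its diameter it can turn between the fingers while the scoop tips.
- scoop_front (a point): Middle of the scoop's lower front edge, at (60, 0, 0) mm in the scoop's frame: the edge on which it pivots against the rest's front stop.
- tube_1: Steel tube with orange domed ends, 24 mm diameter, 110 mm long, 0.07 kg; it rolls freely. Origin at its centre, y along its length. At the start it lies in the scoop, across it, with the others.
- tube_2: Second such tube.
- tube_3: Third such tube.
- rack: Fixed drying rack: aluminium rest for the scoop, then the white deck. Origin on the worktop under the rest's front edge; x is the pouring direction, from rest to deck, z up. Rest top 100 mm high, x = -140 to 0; front stop 6 mm proud at x = 1, rear stop 4 mm at -140, flared side guides leave the scoop 6 mm either side. The scoop stands right along x, its origin near (-67, 0, 100) mm in this frame.
- rest_edge (a point): Front edge of the rest's top, at (0, 0, 100) mm in the rack's frame, 1 mm before the front stop.
- deck: White deck, sloping 15 degrees down from the rest. Origin: middle of its surface's upper edge, x down the slope, y across, z square to the surface. Five grooves along y, 29 mm wide, 24 mm deep, middles at x = 40, 77, 114, 151, 188 mm; a seated tube is flush, its centre at z = -12 mm. Sides 132 mm apart and an end wall keep tubes in; tubes roll on over filled grooves to empty ones.
- sample_bottle: White sample bottle, 54 mm diameter, 103 mm high, origin centre of its underside. Bystander.
- blue_vial: Small vial with blue content, 34 mm diameter, 58 mm high, origin centre of its underside. Bystander.
- filter_box: Small carton, 40x62x24 mm, origin centre of its underside. Bystander.

How it is judged (in metres and radians):
On the way, in this order (a step that is already met when the one before it is completed fails the run):
1. the scoop is lifted level by its top handle, with all three tubes in it (height (world z) of scoop above 0.03 m and angle between scoop's own z axis and vertical below 0.2 rad and distance between the grasp point and scoop_bail below 0.065 m and distance between each of tube_1, tube_2, tube_3 and scoop below 0.085 m), for 0.2 s.
2. the scoop stands level on the rest, let go, with all three tubes in it (x of scoop in the frame of rack between -0.077 and -0.058 m and y of scoop in the frame of rack between -0.012 and 0.012 m and z of scoop in the frame of rack below 0.105 m and angle between scoop's own z axis and vertical below 0.07 rad and contact force between the fingers and scoop below 0.1 N and x of tube_1 in the frame of scoop between -0.065 and 0.065 m and y of tube_1 in the frame of scoop between -0.03 and 0.03 m and z of tube_1 in the frame of scoop between 0.01 and 0.06 m and x of tube_2 in the frame of scoop between -0.065 and 0.065 m and y of tube_2 in the frame of scoop between -0.03 and 0.03 m and z of tube_2 in the frame of scoop between 0.01 and 0.06 m and x of tube_3 in the frame of scoop between -0.065 and 0.065 m and y of tube_3 in the frame of scoop between -0.03 and 0.03 m and z of tube_3 in the frame of scoop between 0.01 and 0.06 m), for 0.2 s.
3. the scoop is taken by its rear bar and tipped forward more than 10 degrees on the rest (angle between scoop's own z axis and vertical above 0.175 rad and distance between scoop_front and rest_edge below 0.03 m and distance between the grasp point and scoop_rear below 0.05 m), for 0.1 s.
At the end, for the whole second after the job is handed in: All three tubes lie at rest fully down in grooves of the deck (centre 7 to 18 mm below the deck's surface, within 30 mm of its middle line, along the groove to 0.2 rad); the empty scoop stands level (to 4 degrees) on the rest, between its stops and guides, released and at rest (x of scoop in the frame of rack between -0.077 and -0.058 m and y of scoop in the frame of rack between -0.012 and 0.012 m and z of scoop in the frame of rack below 0.105 m and angle between scoop's own z axis and vertical below 0.07 rad and contact force between the fingers and scoop below 0.1 N and linear speed of each of scoop, tube_1, tube_2, tube_3 below 0.02 m/s and x of tube_1 in the frame of deck between 0.026 and 0.211 m and y of tube_1 in the frame of deck between -0.03 and 0.03 m and z of tube_1 in the frame of deck between -0.018 and -0.007 m and angle between the y axis of each of tube_1, tube_2, tube_3 and the y axis of deck, either way round below 0.2 rad and x of tube_2 in the frame of deck between 0.026 and 0.211 m and y of tube_2 in the frame of deck between -0.03 and 0.03 m and z of tube_2 in the frame of deck between -0.018 and -0.007 m and x of tube_3 in the frame of deck between 0.026 and 0.211 m and y of tube_3 in the frame of deck between -0.03 and 0.03 m and z of tube_3 in the frame of deck between -0.018 and -0.007 m); the robot touches nothing.
It fails at once if a tube falls on the worktop (height (world z) of any of tube_1, tube_2, tube_3 below 0.0145 m).
It fails at once if the bottle, vial or carton is pushed more than 25 mm or tipped over (distance of any of sample_bottle, blue_vial, filter_box from where it was at the start of the episode above 0.025 m or angle between any of sample_bottle, blue_vial, filter_box's own z axis and vertical above 0.4 rad).
It also fails if it takes over 64 s, if anything falls off the work surface, if the arm or the gripper's body presses on something with over 40 N, if the wrist force passes 120 N, or if a joint passes its speed limit or range.

ROBOT

A 6-joint arm with a two-finger parallel gripper is mounted at the origin on a cart in front of the work surface, level with it; the furniture and walls round the work are solid. World frame = base frame: x ahead of the robot, y to its left, z up, the work surface at z = 0. Lengths are in mm, angles in rad, forces in N, time in s.
With the tool pointing down it reaches from about 250 to 775 mm from the base axis. Payload 4 kg.
Tool frame: the origin (TCP) lies midway between the tips of the shut fingers; the grasp point (between the pads) lies 19 mm behind it; z points along the fingers, y is the line along which they close (so a half turn about z gives the same grasp; the last joint's range is limited). The gripper opens to 94 mm and grips with 3 to 60 N. Pads are 16 mm wide; open, the fingers measure 119 mm over their backs; the gripper's body (75 mm by 177 mm) begins 78 mm behind the grasp point.
Start: joints at [-1.256, 0.087, 1.371, -0, 1.684, -0.103], TCP at [223.163, -502.711, 205.506] pointing down, gripper open.
Joint ranges: [-3.1, 3.1], [-0.76, 2.03], [0.27, 2.55], [-1.08, 4.22], [0.17, 2.65], [-2.57, 2.57]. Speed limits (rad/s): [2.79, 2.79, 3.14, 3.14, 3.14, 3.14].

INTERFACE

Orientations are given as a rotation vector (axis times angle).
In Python, from workcell import robot, solver, vision gives the robot as it stands. Calls block until the motion is done:
- robot.move_to(position, orientation): joint-space move of the TCP to a pose.
- robot.move_l(position, max_speed=150, attitude=None, guard=None): straight line of the TCP; attitude=None keeps the orientation; max_speed is the mean speed in mm/s. With guard (N) it stops when the force on the tool has changed by that much, and returns True; else False.
- robot.goto_joints(angles): joint-space move.
- robot.gripper_open() and robot.grab(): open the fingers fully, or close them until they stop; the grip force is fixed at half the most.
- robot.sleep(seconds).
- solver.ik(position, orientation): joint angles nearest the present ones, or None.
- vision.get_image(name): name is "scene" or "top" or "wrist"; returns a dict with "frame" (420x560x3 uint8, red, green, blue), "z_map" (420x560 float32, mm along the optical axis (not along the pixel's ray), 0 where there is no reading), "mtx" (3x3 intrinsics, pixels), "dist" ([k1, k2, p1, p2, k3] as OpenCV has them; the pictures are not rectified), "world_from_camera" (4x4, takes a point from camera to world coordinates). Camera axes: x right, y down, z forward; pixel columns grow to the right and rows downward; lengths in mm; the calibration is good to about 2 mm. A picture is of the moment at which its call begins.
A pose or a line that the arm cannot do raises robot.MotionError and nothing moves.
- robot.job_done(): hands the job in; it is judged then, once.
Readings, each from a call of its own:
- robot.get_time_s(): time.
- robot.get_joint_pos(): joint angles.
- robot.get_joint_vel(): joint speeds.
- robot.get_tau(): joint torques, N m.
- robot.get_eef_pos(): TCP position.
- robot.get_orientation(): TCP orientation.
- robot.get_wrist_force(): force on the tool from outside, world axes, zero at the start.
- robot.get_ft_torque(): the same for the moment, N m.
- robot.get_opening(): finger opening in mm.
- robot.get_grip_force(): force on a finger pad.
Only numpy, scipy, OpenCV 4.12 (cv2) and the standard library are available. Lean on these libraries where they do the work, as an engineer would, in place of code of your own. Each camera call takes 0.05 s, during which the arm holds its last target. There are 200 camera calls.

## Working session

There is one attempt and no reset: what is moved stays moved. The work goes in short steps, each a Python script; the robot and the scene stay as the last script left them, time stands still between calls to the robot, and variables do not carry over. Pictures are saved under pics/ and viewed, at most 10 in all, crops included, and the job is handed in when it is done.

```bash
mkdir -p pics; ls
python3 - <<'E'
from workcell import robot, vision
import cv2,numpy as np,pickle
d={}
for n in("scene","top"):
    a=vision.get_image(n);d[n]=a
    cv2.imwrite(f"pics/{n}0.png",a["frame"][:,:,::-1])
    print(n,a["mtx"].tolist(),a["dist"],a["world_from_camera"].round(3).tolist())
pickle.dump(d,open("d0.pkl","wb"))
print(robot.get_orientation(),robot.get_time_s())
E
```

```text
pics
scene [[459.0636849997949, 0.0, 281.840562931504], [0.0, 459.0636849997949, 208.06370897217113], [0.0, 0.0, 1.0]] [-0.0476861  0.         0.         0.         0.       ] [[-0.822, -0.293, 0.489, 91.322], [-0.57, 0.429, -0.701, 810.395], [-0.004, -0.855, -0.519, 617.4], [0.0, 0.0, 0.0, 1.0]]
top [[524.9379142208667, 0.0, 273.0918093197965], [0.0, 524.9379142208667, 205.73191489381617], [0.0, 0.0, 1.0]] [-0.11411707  0.          0.          0.          0.        ] [[-0.0, -0.992, 0.125, 453.586], [-1.0, 0.001, 0.008, 150.102], [-0.008, -0.125, -0.992, 1021.854], [0.0, 0.0, 0.0, 1.0]]
[-3.07141645e+00 -6.51085734e-01  2.89279138e-04] 0.1
```

View pics/scene0.png

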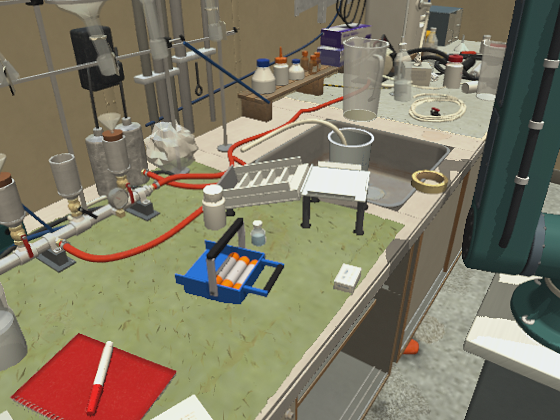

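View pics/top0.png

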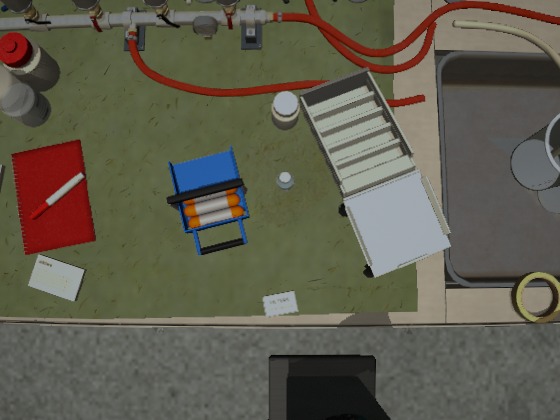

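The top view shows the scoop near (207,195), with its bail at (206,190) and rear bar at (222,246), pointing up the image. The rest is at (397,222) with the deck running up-left from it. The bottle is at (285,108), the vial at (285,180) and the carton at (280,303).

```bash
cat > h.py <<'E'
import cv2,numpy as np
def cloud(a):
    h,w=a["z_map"].shape
    uv=np.stack(np.meshgrid(np.arange(w),np.arange(h)),-1).reshape(-1,1,2).astype(float)
    n=cv2.undistortPoints(uv,a["mtx"],a["dist"]).reshape(h,w,2)
    z=a["z_map"][...,None]
    p=np.concatenate([n*z,z],-1)
    T=a["world_from_camera"]
    P=p@T[:3,:3].T+T[:3,3]; P[a["z_map"]==0]=np.nan
    return P
def rect(p):
    r=cv2.minAreaRect(p[:,:2].astype(np.float32)); return r
def comp(m):
    n,l,s,c=cv2.connectedComponentsWithStats(m.astype(np.uint8))
    return l==1+np.argmax(s[1:,4])
def axis(p):
    c=p.mean(0);u,s,v=np.linalg.svd((p-c)[:,:2],full_matrices=False);return c,v[0]
E
python3 - <<'E'
import pickle,numpy as np,cv2
from h import *
d=pickle.load(open("d0.pkl","rb"))
def show(name,p):
    r=rect(p);print(name,len(p),"rect",np.round(r[0],1),np.round(r[1],1),round(r[2],1),"z",np.percentile(p[:,2],[5,50,95]).round(1))
for n in d:
    a=d[n];P=cloud(a);f=a["frame"].astype(int);hsv=cv2.cvtColor(a["frame"],cv2.COLOR_RGB2HSV)
    x,y,z=P[...,0],P[...,1],P[...,2]
    print(n)
    dark=f.max(2)<60
    m=comp(dark&(z>100)&(z<130)&(y>100)&(x>300)&(x<700));show("bail",P[m]);print(axis(P[m]))
    m=comp(dark&(z>25)&(z<52)&(y>100)&(y<400)&(x>250)&(x<700));show("rear",P[m]);print(axis(P[m]))
    b=comp((hsv[...,0]>100)&(hsv[...,0]<120)&(hsv[...,1]>150)&(z>35)&(z<60)&(y>100));show("bluerim",P[b])
    m=comp((abs(z-100)<3.5)&(y<150)&(y>-300)&(x>250)&(x<700));show("rest",P[m]);print(axis(P[m]))
    for q in cv2.boxPoints(rect(P[m])):print(q.round(1))
    m=comp((z>-5)&(z>15)&(y<60)&(y>-250)&(x>380)&(x<750));show("rackall",P[m])
    for q in cv2.boxPoints(rect(P[m])):print(q.round(1))
E
```

```text
scene
bail 407 rect [593.  278.6] [ 12.9 137.7] 13.9 z [107.5 116.4 119. ]
(array([589.88322566, 284.32986624, 114.89076238]), array([ 0.23972211, -0.97084155]))
rear 171 rect [500.2 252.3] [10.7 83.8] 15.8 z [37.2 41.8 44.9]
(array([499.07423651, 253.9904457 ,  41.52581526]), array([ 0.25528868, -0.96686488]))
bluerim 605 rect [564.4 269.4] [141.  129.3] 14.7 z [35.7 41.  45.3]
rest 1728 rect [538.8 -61.2] [148.2 154. ] 21.2 z [ 97.7  99.5 101.7]
(array([537.9315228 , -62.24319273,  99.5291229 ]), array([-0.62213411,  0.78291069]))
[441.9 -16.1]
[ 497.5 -159.8]
[ 635.7 -106.3]
[580.1  37.4]
rackall 4428 rect [604.7 -35.2] [290.  162.8] 21.9 z [ 50.6  99.  111.2]
[439.8 -13.7]
[ 500.5 -164.8]
[769.6 -56.7]
[708.9  94.4]
top
bail 667 rect [594.3 277.2] [ 14.8 137.7] 14.2 z [110.  117.3 120. ]
(array([593.77965366, 276.71233256, 116.64456856]), array([ 0.24325843, -0.96996151]))
rear 314 rect [501.5 254.5] [15.9 81.7] 12.2 z [37.3 41.3 44.7]
(array([501.50511192, 254.14692503,  41.22594484]), array([ 0.24762002, -0.96885723]))
bluerim 445 rect [547.2 266. ] [105.6 125.9] 13.7 z [38.3 42.7 46.6]
rest 6285 rect [539.7 -61.8] [151.6 149.6] 21.3 z [ 97.3  99.6 102.3]
(array([537.82254023, -63.22755052,  99.6440065 ]), array([-0.92604865, -0.37740415]))
[441.9 -19.7]
[ 496.3 -159.1]
[ 637.6 -103.9]
[583.1  35.4]
rackall 13235 rect [616.1 -32.8] [315.  161.8] 21.4 z [ 54.6  98.9 109.2]
[440.  -15.1]
[ 499.1 -165.7]
[792.3 -50.5]
[733.2 100.1]
```

Run:
```python
import cv2
a=cv2.imread("pics/top0.png");cv2.imwrite("pics/rackcrop.png",cv2.resize(a[60:290,290:460],None,fx=3.4,fy=2.6*1.0,interpolation=2)[:600])
```

```text
(no output)
```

View pics/rackcrop.png

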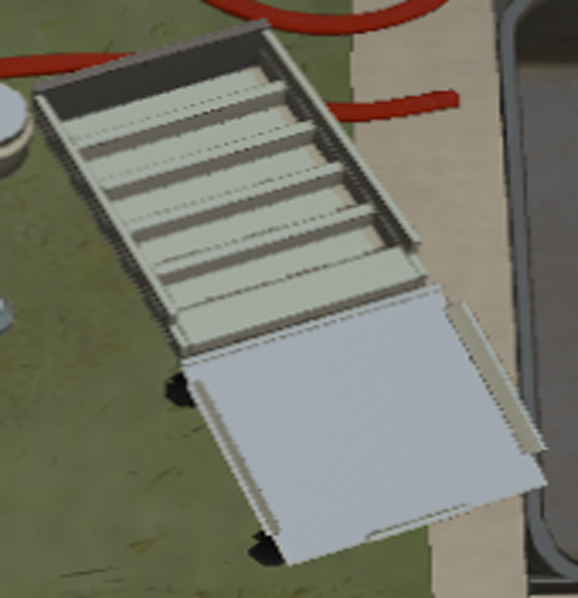

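The crop shows the rest with its front stop along its upper edge, side guides left and right, and five empty grooves beyond. Next I define the frames and check IK for the whole plan before moving.

```bash
cat >> h.py <<'E'
from scipy.spatial.transform import Rotation as Ro
RY=np.deg2rad(21.4); RO=np.array([605.8,-35.7,0.])
def rack(p):
    return RO+Ro.from_euler('z',RY).apply(np.asarray(p,float))
def att(yaw,tilt=0,s=1):
    # tilt: finger axis leans from straight down toward forward (yaw direction), rad
    z=np.array([np.sin(tilt),0,-np.cos(tilt)]); y=s*np.array([np.cos(tilt),0,np.sin(tilt)])
    return Ro.from_euler('z',yaw)*Ro.from_matrix(np.stack([np.cross(y,z),y,z],1))
def tcp(g,R): return np.asarray(g)+19*R.as_matrix()[:,2]
def barpose(phi,tilt0,s,dx=0):
    # bar with scoop pivoted phi about the stop, tool turning with it
    c,n=np.cos(phi),np.sin(phi)
    R=att(RY,tilt0-phi,s)
    return tcp(rack([-166*c+36*n+dx,0,100+166*n+36*c]),R),R
E
python3 - <<'E'
import numpy as np
from h import *
from workcell import solver,robot
y0=np.deg2rad(14.2)
for s in(1,-1):
    def t(name,p,R):
        q=solver.ik(list(p),list(R.as_rotvec()));print(s,name,None if q is None else np.round(q,2))
    R=att(y0,0,s)
    for z in(91,251,300):t(z,[594,277.3,z],R)
    R=att(RY,0,s)
    for z in(190,251,320):t(z,rack([-77,0,z]),R)
    for d in(30,45,55):
        for f in(0,30):
            t((d,f),*barpose(np.deg2rad(f),np.deg2rad(d),s))
        p,R=barpose(0,np.deg2rad(d),s,-7);t((d,'pre'),p-80*R.as_matrix()[:,2],R)
        t((d,'hi'),rack([-260,0,320]),R)
E
```

```text
1 91 [ 0.35  0.36  1.27 -0.    1.51  0.1 ]
1 251 [ 0.35  0.33  1.   -0.    1.82  0.1 ]
1 300 [ 0.35  0.34  0.89 -0.    1.92  0.1 ]
1 190 [-0.22  0.06  1.43  0.    1.65 -0.6 ]
1 251 [-0.22  0.06  1.31  0.    1.77 -0.6 ]
1 320 [-0.22  0.07  1.17  0.    1.91 -0.6 ]
1 (30, 0) [-0.66 -0.36  2.03  0.47  1.22 -1.14]
1 (30, 30) [-0.28 -0.03  1.51  0.    1.66 -0.65]
1 (30, 'pre') [-0.79 -0.47  1.96  0.48  1.44 -1.17]
1 (30, 'hi') [-0.97 -0.54  1.74  0.52  1.78 -1.2 ]
1 (45, 0) [-0.86 -0.42  2.18  0.8   1.2  -1.46]
1 (45, 30) [-0.4  -0.19  1.68  0.18  1.47 -0.78]
1 (45, 'pre') [-1.08 -0.55  2.14  0.78  1.48 -1.5 ]
1 (45, 'hi') [-1.25 -0.61  1.89  0.81  1.81 -1.4 ]
1 (55, 0) [-0.98 -0.41  2.27  1.01  1.23 -1.69]
1 (55, 30) [-0.5  -0.29  1.79  0.34  1.36 -0.9 ]
1 (55, 'pre') [-1.26 -0.54  2.24  0.96  1.55 -1.71]
1 (55, 'hi') [-1.41 -0.62  1.99  0.99  1.86 -1.52]
-1 91 None
-1 251 None
-1 300 None
-1 190 [-0.22  0.06  1.43  0.    1.65  2.54]
-1 251 [-0.22  0.06  1.31  0.    1.77  2.54]
-1 320 [-0.22  0.07  1.17  0.    1.91  2.54]
-1 (30, 0) [-0.66 -0.36  2.03  0.47  1.22  2.  ]
-1 (30, 30) [-0.28 -0.03  1.51  0.    1.66  2.49]
-1 (30, 'pre') [-0.79 -0.47  1.96  0.48  1.44  1.97]
-1 (30, 'hi') [-0.97 -0.54  1.74  0.52  1.78  1.95]
-1 (45, 0) [-0.86 -0.42  2.18  0.8   1.2   1.68]
-1 (45, 30) [-0.4  -0.19  1.68  0.18  1.47  2.36]
-1 (45, 'pre') [-1.08 -0.55  2.14  0.78  1.48  1.64]
-1 (45, 'hi') [-1.25 -0.61  1.89  0.81  1.81  1.74]
-1 (55, 0) [-0.98 -0.41  2.27  1.01  1.23  1.45]
-1 (55, 30) [-0.5  -0.29  1.79  0.34  1.36  2.24]
-1 (55, 'pre') [-1.26 -0.54  2.24  0.96  1.55  1.43]
-1 (55, 'hi') [-1.41 -0.62  1.99  0.99  1.86  1.62]
```

Run:
```python
import numpy as np
from h import *
from workcell import robot,vision
R=att(np.deg2rad(14.2));v=list(R.as_rotvec())
robot.move_to([594,277.3,200],v)
robot.move_l([594,277.3,91],100,guard=15)
robot.grab()
print("open",robot.get_opening(),robot.get_grip_force(),robot.get_eef_pos())
robot.move_l([594,277.3,140],60)
print(robot.get_wrist_force(),robot.get_ft_torque(),robot.get_time_s())
a=vision.get_image("scene");cv2.imwrite("pics/lift.png",a["frame"][:,:,::-1])
```

```text
open 13.813879313412663 29.999217689037323 [594.33426095 277.34700504  90.93216904]
[-0.51077224 -0.43877381 -6.35341201] [-0.02843721 -0.13426981  0.0366635 ] 6.5333
```

View pics/lift.png

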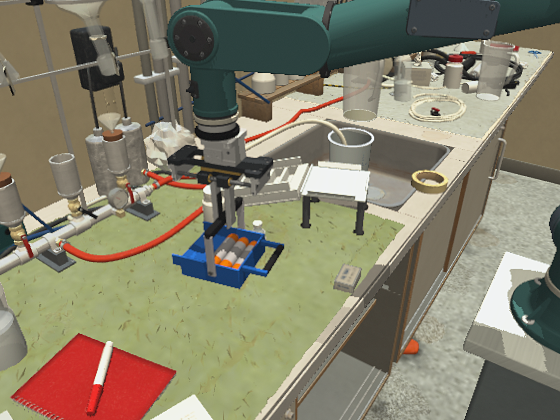

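The scoop hangs level at (220,258) with three tubes in it. Now I carry it to the rest.

Run:
```python
import numpy as np
from h import *
from workcell import robot,vision
R=att(np.deg2rad(14.2));v=list(R.as_rotvec());v2=list(att(RY).as_rotvec())
robot.move_l([594,277.3,241],100)
robot.move_l(list(rack([-77,0,241])),100,attitude=v2)
robot.move_l(list(rack([-77,0,200])),50)
a=vision.get_image("scene");cv2.imwrite("pics/above.png",a["frame"][:,:,::-1][120:300,200:440].repeat(3,0).repeat(3,1))
print(robot.move_l(list(rack([-77,0,187])),15,guard=4),robot.get_eef_pos(),robot.get_wrist_force(),robot.get_time_s())
```

```text
True [534.15439457 -63.68503681 190.89234106] [-0.69663175 -0.3421379   5.47758116] 12.9917
```

View pics/above.png

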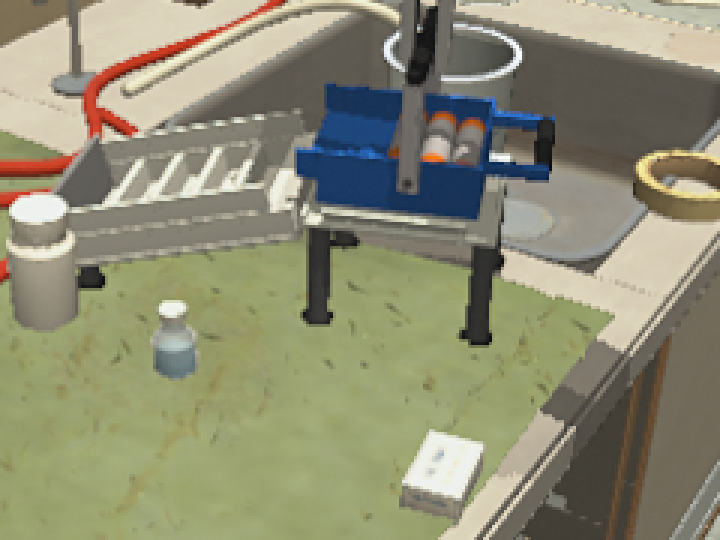

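Contact came at TCP z=190.9, where a scoop standing flat on the rest should give it. The crop shows the scoop above the rest with its tubes in. I release, retreat and measure the bail and rear bar.

Run:
```python
import numpy as np
from h import *
from workcell import robot,vision
robot.gripper_open()
p=np.array(robot.get_eef_pos())
robot.move_l(list(p+[0,0,110]),120)
R=att(RY,np.deg2rad(45))
robot.move_to(list(rack([-270,0,320])),list(R.as_rotvec()))
for n in("top","scene"):
    a=vision.get_image(n);P=cloud(a);f=a["frame"].astype(int);x,y,z=np.moveaxis(P,-1,0)
    L=Ro.from_euler('z',-RY).apply(np.nan_to_num(P-RO).reshape(-1,3)).reshape(P.shape)
    near=(L[...,0]>-200)&(L[...,0]<20)&(abs(L[...,1])<80)
    dark=(f.max(2)<60)&near
    for nm,lo,hi in(("bail",205,225),("rear",125,150)):
        m=dark&(z>lo)&(z<hi)
        if m.sum()<20: print(n,nm,m.sum());continue
        q=L[comp(m)];r=cv2.minAreaRect(q[:,:2].astype(np.float32));print(n,nm,len(q),np.round(r,1) if 0 else [np.round(k,1) for k in r],np.percentile(q[:,2],[5,50,95]).round(1))
    cv2.imwrite(f"pics/rel_{n}.png",a["frame"][:,:,::-1])
print(robot.get_time_s())
```

```text
top bail 773 [array([-76.5,   0.7]), array([ 14.5, 138.2]), np.float64(0.7)] [214.4 217.3 219.8]
top rear 362 [array([-172.2,    0. ]), array([13.5, 82.6]), np.float64(0.4)] [138.1 141.4 144.1]
scene bail 169 [array([-76.7,   4.3]), array([ 12.8, 135.9]), np.float64(0.1)] [207.9 217.2 218.6]
scene rear 89 [array([-172. ,   -3.4]), array([14.1, 81.1]), np.float64(0.4)] [137.5 141.3 143.7]
16.55
```

View pics/rel_top.png

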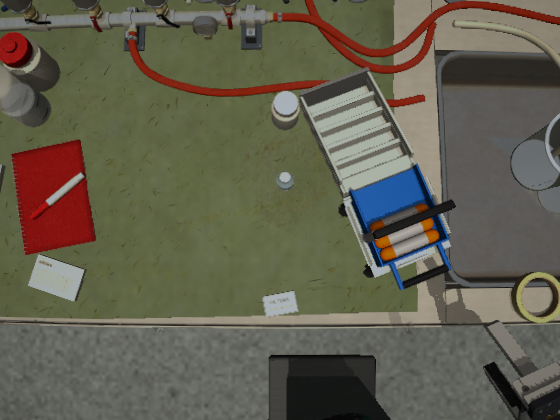

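The scoop stands on the rest at rack x≈-66 mm and yaw within 1°, with the tubes at (405,235). Next I grip the rear bar at 45° and slide the scoop gently up to the front stop.

Run:
```python
import numpy as np
from h import *
from workcell import robot,vision
p,R=barpose(0,np.deg2rad(45),1,-6.2);zt=R.as_matrix()[:,2]
robot.move_l(list(p-70*zt),150,attitude=list(R.as_rotvec()))
print(robot.move_l(list(p),60,guard=10))
robot.grab();print(robot.get_opening(),robot.get_grip_force(),np.round(robot.get_eef_pos()-p,1))
f0=robot.get_wrist_force()
print(robot.move_l(list(p+10*np.array([np.cos(RY),np.sin(RY),0])),12,guard=5))
e=np.array(robot.get_eef_pos());print("moved",Ro.from_euler('z',-RY).apply(e-p).round(1),f0,robot.get_wrist_force(),robot.get_time_s())
```

```text
False
13.138370032939678 29.9998739361763 [-0.2 -0.  -0.3]
True
moved [ 5.3  0.  -0.4] [-0.23870957 -0.36108473 -0.10446046] [-2.38048688 -0.99022164  3.59526711] 20.8417
```

Run:
```python
import numpy as np
from h import *
from workcell import robot,vision
for k,d in enumerate((6,12,16,20,24,28,32)):
    p,R=barpose(np.deg2rad(d),np.deg2rad(45),1,-0.7)
    robot.move_l(list(p),22,attitude=list(R.as_rotvec()))
    if d>12: robot.sleep(0.3)
    print(d,robot.get_opening().__round__(2),np.round(robot.get_wrist_force(),1),round(robot.get_time_s(),1))
robot.sleep(0.7)
a=vision.get_image("top");b=vision.get_image("scene")
print(robot.get_eef_pos()-p)
cv2.imwrite("pics/tip.png",np.hstack([a["frame"][50:300,270:470].repeat(2,0).repeat(2,1),b["frame"][100:350,200:400].repeat(2,0).repeat(2,1)])[:,:,::-1])
```

```text
6 13.36 [-4.4 -2.9 -0.2] 21.8
12 13.03 [-8.6 -4.6  2.1] 22.7
16 12.98 [-9.6 -4.6  3.5] 23.7
20 13.23 [-11.1  -3.3   5.9] 24.6
24 13.27 [-11.4  -2.9   6.3] 25.5
28 13.16 [-10.  -3.   7.] 26.5
32 13.2 [-10.6  -2.9   8.4] 27.4
[-2.27199404 -1.00299323  1.23228359]
```

View pics/tip.png

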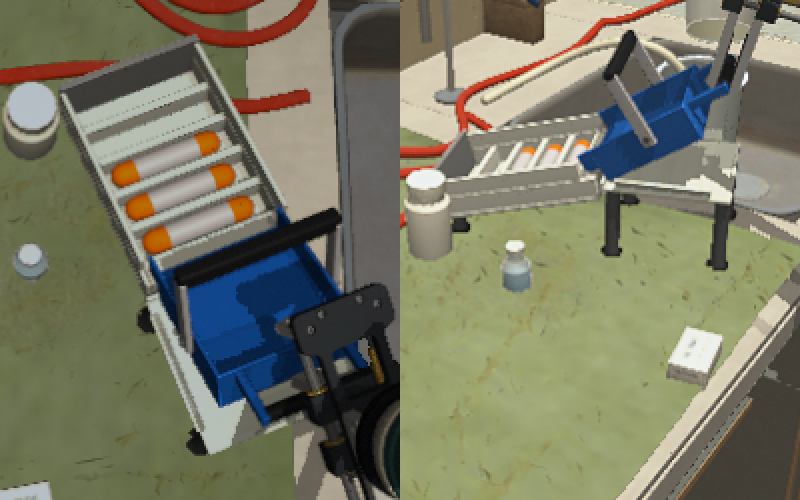

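All three tubes lie in the first three grooves, at (198,215), (182,190) and (167,157) in the left panel, and the scoop is empty. I lower it, pull it back off the stop and release.

Run:
```python
import numpy as np
from h import *
from workcell import robot,vision
for d in (24,16,8,2,0):
    p,R=barpose(np.deg2rad(d),np.deg2rad(45),1,-0.7)
    robot.move_l(list(p),30,attitude=list(R.as_rotvec()))
print(np.round(robot.get_wrist_force(),1))
p,R=barpose(0,np.deg2rad(45),1,-6.5)
robot.move_l(list(p),15);print(np.round(robot.get_wrist_force(),1))
robot.gripper_open()
robot.move_l(list(np.array(robot.get_eef_pos())-90*R.as_matrix()[:,2]),80)
robot.move_l(list(rack([-270,0,320])),150)
robot.sleep(.3)
for n in("top","scene"):
    a=vision.get_image(n);P=cloud(a);f=a["frame"].astype(int)
    L=Ro.from_euler('z',-RY).apply(np.nan_to_num(P-RO).reshape(-1,3)).reshape(P.shape);z=L[...,2]
    near=(L[...,0]>-200)&(L[...,0]<20)&(abs(L[...,1])<80)
    dark=(f.max(2)<60)&near
    for nm,lo,hi in(("bail",205,225),("rear",125,150)):
        m=dark&(z>lo)&(z<hi)
        if m.sum()<20: print(n,nm,m.sum());continue
        q=L[comp(m)];r=cv2.minAreaRect(q[:,:2].astype(np.float32));print(n,nm,[np.round(k,1) for k in r],np.percentile(q[:,2],[5,50,95]).round(1))
    if n=="top":
        hsv=cv2.cvtColor(a["frame"],cv2.COLOR_RGB2HSV)
        m=((hsv[...,0]<18)&(hsv[...,1]>150)&(L[...,0]>10)&(L[...,0]<230)&(abs(L[...,1])<66)).astype(np.uint8)
        k,l,s,c=cv2.connectedComponentsWithStats(m)
        t=np.deg2rad(15);D=L-[13,0,0]
        for i in range(1,k):
            if s[i,4]>15:print("orange",s[i,4],np.median(L[l==i],0).round(1),"ztop",np.percentile(z[l==i],95).round(1))
    cv2.imwrite(f"pics/end_{n}.png",a["frame"][:,:,::-1])
print(robot.get_time_s(),np.round(robot.get_wrist_force(),1))
```

```text
[-5.  -1.  -0.9]
[-0.2  0.5 -1.6]
top bail [array([-76.6,   1.2]), array([ 14.5, 138. ]), np.float64(0.8)] [214.9 217.2 219.8]
top rear [array([-1.722e+02, -1.000e-01]), array([14.1, 81.7]), np.float64(0.4)] [137.9 141.5 144.4]
orange 99 [119.8 -40.7  75.2] ztop 78.9
orange 119 [119.3  44.   74.1] ztop 79.4
orange 115 [ 84.  -38.4  85.1] ztop 88.8
orange 140 [83.8 44.8 85. ] ztop 88.2
orange 120 [ 48.3 -39.9  93.8] ztop 97.9
orange 152 [48.  43.1 93.8] ztop 98.0
scene bail [array([-76.7,   2.8]), array([ 12.8, 136.4]), np.float64(0.1)] [209.8 217.3 218.6]
scene rear [array([-172. ,   -3.2]), array([14.1, 81. ]), np.float64(0.4)] [137.1 141.5 143.4]
36.45 [0.1 0.2 0.6]
```

View pics/end_top.png

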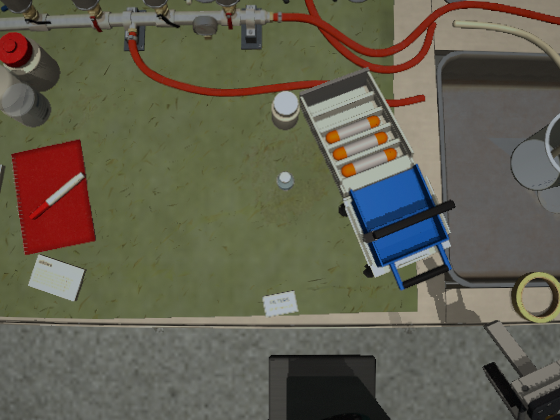

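The final view shows the tubes seated flush in three grooves at (353,129), (360,146) and (368,163). The empty scoop is level on the rest at x≈-66 mm, and the bystanders at (285,108), (285,180) and (280,303) have not moved.

```bash
python3 -c "
from workcell import robot
print(robot.job_done())"
```

```text
the job is handed in; nothing more can be done
None
```

I handed the job in at about 36 s on the robot's clock (limit 64 s); the final images show all three tubes seated in separate grooves, the empty scoop level on the rest and released, and the bottle, vial and carton unmoved, but no verdict came back.

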